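Thread the guide rod into a microscope focus column

ROBOT

A 6-joint arm with a two-finger parallel gripper is mounted at the origin on the work surface. World frame = base frame: x ahead of the robot, y to its left, z up, the work surface at z = 0. Lengths are in m, angles in rad, forces in N, time in s.
With the tool pointing down it reaches from about 0.35 to 0.775 m from the base axis. Payload 7.3 kg.
Tool frame: the origin (TCP) lies at the centre of the arm's flange, where the gripper is bolted on; the fingertips stand 178 mm ahead of it and the grasp point (between the pads) lies 159 mm ahead of it; z points along the fingers, y is the line along which they close (so a half turn about z gives the same grasp; the last joint's range is limited). The gripper opens to 92 mm and grips with 3 to 60 N. Pads are 19 mm wide; open, the fingers measure 130 mm over their backs; the gripper's body (75 mm by 190 mm) begins 47 mm behind the grasp point.
Start: joints at [-1.34, 0.342, 1.524, -0, 1.275, -0.146], TCP at [0.193, -0.488, 0.405] pointing down, gripper open.
Joint ranges: [-2.53, 2.53], [-0.77, 2.02], [0.04, 2.7], [-1, 4.14], [0.28, 2.66], [-3.11, 3.11]. Speed limits (rad/s): [2.57, 2.57, 3.14, 3.14, 3.14, 3.14].

INTERFACE

Orientations are given as [roll, pitch, yaw] about the fixed x, y, z axes, in that order (R = Rz(yaw) Ry(pitch) Rx(roll)).
In Python, from cell import robot, optics, observe gives the robot as it stands (robot), with the cameras (optics) and the readings as plain functions.
- The arm moves only by the tool shift_gripper, called after "Request:" as name(argument=value, ...), one argument or row to a line, values as JSON. Schema: {"type":"object","properties":{"moves":{"type":"array","items":{"type":"object","properties":{"dx":{"type":"number"},"dy":{"type":"number"},"dz":{"type":"number"},"rx":{"type":"number"},"ry":{"type":"number"},"rz":{"type":"number"}},"additionalProperties":false},"minItems":1,"maxItems":8},"jaw":{"type":"number"},"clamp_n":{"type":"number"},"only":{"type":"string"},"quiet":{"type":"boolean"},"lines":{"type":"string"}},"required":["moves"],"additionalProperties":false}. moves is a list of rows, 1 to 8 of them, each an object with the fields dx, dy, dz (the shift in shares of 0.75 m (1.0 is 0.75 m)), rx, ry, rz (a rotation vector in parts of the range, where 1.0 means pi rad); a field left out counts as zero; each row shifts and turns the commanded pose from where the row before left it, along the tool's axes as they then stand; what a row does not reach is not made up. A row lasts 1/12 s, in which the tool goes at most 0.0417 m and 0.125 rad, less where a joint would pass 70% of its speed; a pose out of reach is approached as far as the arm can. jaw is the finger opening in m, set as the call begins (left out keeps the last). The fingers move at their own pace and stop on an object; clamp_n is the grip in N (left out, the last holds). Time passes only in rows, so rows that do not move let the fingers close. The tool returns the time, the measured TCP pose, the force, the opening and the grip force at its end. only (a regular expression) keeps the lines of the reply that match it, lines (a string "A,B") keeps lines A to B, and quiet returns only ok. A shift or turn number past 1, either way, is cut back to 1. Input that does not fit is refused with a message, and nothing moves.
- observe(): the state, without advancing time (a new reading comes with each control period).
- optics.read_camera(name): name is "side" or "top" or "wrist"; returns a dict with "image" (480x640x3 uint8, red, green, blue), "fx", "fy", "cx", "cy" (pixels), "k1" (the pictures are not rectified: a ray, as slopes to the right and down, at radius r is drawn at 1 + k1 r^2 times it, then the intrinsics apply), "pose" (4x4, takes a point from camera to world coordinates). Camera axes: x right, y down, z forward; pixel columns grow to the right and rows downward; lengths in m; the calibration is good to about 2 mm. A picture is of the moment at which its call begins. There is no depth.
- robot.hand_in(): hands the job in; it is judged then, once.
The state is a dict: "time": time; "qpos": joint angles; "qvel": joint speeds; "joint_efforts": joint torques, N m; "tool_pos": TCP position; "tool_rot": TCP orientation; "contact_force": force on the tool from outside, world axes, zero at the start; "torque": the same for the moment, N m; "opening": finger opening in m; "grip_force": force on a finger pad.
Only numpy, scipy, OpenCV 4.12 (cv2) and the standard library are available. Lean on these libraries where they do the work, as an engineer would, in place of code of your own. Each camera call takes 0.05 s, during which the arm holds its last target. There are 200 camera calls.

TASK

The focus column's stop has tripped and its shutter covers the bushings: push the stop box's mushroom button fully down, let it spring back, then turn its head clockwise all the way to reset it, which swings the shutter aside (do not push the shutter itself). Then take the long guide rod with the narrow round head from the rack and thread it, foot first, straight down through the upper bushing and then the lower one. Finish while still holding it there in the gripper for the colleague who will clamp it: spanning both bushings, its foot well out below the lower bushing but clear of the base plate, everything else left where it stands.

Things in the scene. Friction and masses are not known exactly. Their poses are not given: they have to be found in the camera images.
- column: Focus column fixed to the bench: dark base plate (160 x 100 mm, 12 mm thick, x = -105 to +55 mm), aluminium post (24 x 60 mm, 136 mm tall, centred at x = -52 mm) with a black motor behind it, and two flat arms from the post, each with a brass bushing. Both bushings lie on one vertical axis, this frame's z axis; origin on the table. x points from post to bushings.
- upper (a point): Centre of the mouth (top face) of the upper bushing, 135 mm above the table. The bushing is 20 mm tall (z = 115 to 135 mm), 20 mm outside, bore 13 mm, its top 6 mm flared to about 20 mm inside.
- lower (a point): Centre of the mouth (top face) of the lower bushing, 75 mm above the table: the same bushing, z = 55 to 75 mm. Under it is free space down to the base plate's top at 12 mm.
- shutter: Steel plate (66 x 28 x 3 mm, top 141 mm above the table) over the upper bushing, pivoted about the vertical on the post's top. Origin on its pivot, 42 mm from the bushing axis; x along the plate. The stop head drives it: it swings anticlockwise (from above) by 1.2 times the head's turn and is clear of the bushing once the head is fully turned. Not to be pushed by hand or rod.
- stop_box: Fixed grey box, 80 x 80 x 50 mm, with the black mushroom stop button in the middle of its top. Origin under its centre.
- stop_top (a point): Centre of the mushroom head's top, 89 mm above the table when up. The head is round, 40 mm across, with straight sides from 68 to 84 mm above the table and a white mark on top.
- stop_press (a joint): How far the mushroom is pushed down, m: 0 up, 0.006 fully down. It springs back up when let go; full travel takes 6 N.
- stop_turn (a joint): Turn of the mushroom head, rad: 0 at the start, grows clockwise seen from above, ends at a hard stop at 1.25. It stays where it is left; light friction (0.04 N m).
- rack: Fixed grey block, 190 x 50 x 50 mm, long side along its x, with three 11 mm holes 40 mm deep at x = -65, 0 and +65 mm, in which three rods stand upright in any order. Origin under its centre.
- guide_rod: The rod to fit: steel shank 10 mm thick and 140 mm long with a slightly bevelled foot, and on top a round aluminium head 18 mm across and 25 mm tall (total 165 mm); about 0.1 kg. Standing in the rack its foot is 10 mm above the table. Origin at the centre of the foot, z along the rod towards the head.
- rod_head (a point): Middle of the guide rod's head, 152.5 mm above its foot.
- short_rod: Bystander in the rack: a rod with the same head but a shank only 90 mm long (115 mm in all). Origin at its foot.
- disc_rod: Bystander in the rack: a rod with a 140 mm shank and a flat disc head 36 mm across and 10 mm tall. Origin at its foot.
- phone: Bystander: phone lying flat, 150 x 72 x 9 mm. Origin under its centre.
- board: Bystander: green circuit board lying flat, 110 x 80 mm, parts up to 13 mm tall. Origin under its centre.
- meter: Bystander: black multimeter lying on its back, 130 x 95 x 44 mm. Origin under its centre.
- spray: Bystander: spray can, 54 mm across, 190 mm tall, standing. Origin under its centre.
- tub: Bystander: small white open tub, 72 mm across, 50 mm tall. Origin under its centre.
- driver: Bystander: screwdriver lying flat, 170 mm long.

How it is judged:
On the way, in this order (a step that is already met when the one before it is completed fails the run):
1. the mushroom button is pushed fully down before its head is turned (value of joint stop_press above 0.0045 m and value of joint stop_turn below 0.5 rad), for 0.05 s.
2. the button is up again and its head is turned clockwise all the way (value of joint stop_press below 0.002 m and value of joint stop_turn above 1.1 rad), for 0.2 s.
3. the guide rod, held in the fingers, has its foot inside the upper bushing (contact force between guide_rod and the fingers above 3 N and z of guide_rod in the frame of upper below -0.008 m and horizontal distance between guide_rod and upper below 0.004 m and angle between guide_rod's own z axis and vertical below 0.1 rad), for 0.05 s.
At the end, for the whole second after the job is handed in: Guide rod held still in the fingers (over 3 N), tilt under 0.08 rad, foot within 4 mm and head within 8 mm of the bushing axis, foot 17 to 50 mm above the table; stop button up, head turned past 1.1 rad; other rods within 30 mm, other loose things within 50 mm of their starts (all of step 2 and contact force between guide_rod and the fingers above 3 N and horizontal distance between guide_rod and lower below 0.004 m and horizontal distance between rod_head and upper below 0.008 m and z of guide_rod in the frame of column between 0.017 and 0.05 m and angle between guide_rod's own z axis and vertical below 0.08 rad and linear speed of guide_rod below 0.02 m/s and distance of each of short_rod, disc_rod from where it was at the start of the episode below 0.03 m and distance of each of phone, board, meter, spray, tub, driver from where it was at the start of the episode below 0.05 m); the arm keeps its last pose, push and grip.
It fails at once if the shutter is pushed by the robot or the rod (over 3 N) (contact force between shutter and anything else above 3 N).
It fails at once if another rod is shifted by more than 30 mm (distance of any of short_rod, disc_rod from where it was at the start of the episode above 0.03 m).
It fails at once if another loose thing is shifted by more than 50 mm (distance of any of phone, board, meter, spray, tub, driver from where it was at the start of the episode above 0.05 m).
It also fails if it takes over 72 s, if anything falls off the work surface, if the arm or the gripper's body presses on something with over 40 N, if the wrist force passes 120 N, or if a joint passes its speed limit or range.

## Working session

There is one attempt and no reset: what is moved stays moved. The work goes in short steps, Python scripts to look and compute and a tool call to move; the robot and the scene stay as the last step left them, time stands still between calls to the robot, and variables do not carry over. Pictures are saved under pics/ and viewed, at most 13 in all, crops included, and the job is handed in when it is done.

```bash
ls; mkdir -p pics; cat > h.py <<'E'
import numpy as np, cv2
from cell import robot, optics, observe
def snap(n,f):
    c=optics.read_camera(n); cv2.imwrite(f'pics/{f}.png',c['image'][:,:,::-1]); 
    np.savez(f'pics/{f}.npz',**c); return c
def load(f): return dict(np.load(f'pics/{f}.npz'))
def ray(c,u,v):
    K=np.array([[c['fx'],0,c['cx']],[0,c['fy'],c['cy']],[0,0,1]],float)
    d=np.array([(u-c['cx'])/c['fx'],(v-c['cy'])/c['fy']]);s=d.copy()
    for _ in range(20): s=d/(1+c['k1']*(s@s))
    P=np.array(c['pose']); r=P[:3,:3]@np.array([s[0],s[1],1]); return P[:3,3],r
def onz(c,u,v,z):
    o,r=ray(c,u,v); return (o+r*(z-o[2])/r[2])
def proj(c,p):
    P=np.array(c['pose']); q=P[:3,:3].T@(np.array(p)-P[:3,3]); s=q[:2]/q[2]; s=s*(1+c['k1']*(s@s))
    return np.array([c['fx']*s[0]+c['cx'],c['fy']*s[1]+c['cy']])
E
python3 - <<'E'
from h import *
for n in ['side','top']:
    c=snap(n,n+'0'); print(n,c['fx'],c['k1'],np.round(c['pose'],3).tolist())
print(observe())
E
```

```text
cell.py
pics
side 447.54008594867076 -0.025086299797585518 [[-0.691, -0.393, 0.606, 0.094], [-0.722, 0.396, -0.567, 0.566], [-0.017, -0.829, -0.558, 0.622], [0.0, 0.0, 0.0, 1.0]]
top 611.5773474166253 0.06054197482327211 [[0.02, -0.99, 0.139, 0.437], [-1.0, -0.021, -0.004, 0.093], [0.007, -0.139, -0.99, 1.471], [0.0, 0.0, 0.0, 1.0]]
{'time': 0.1, 'qpos': array([-1.33997953e+00,  3.42642163e-01,  1.52491643e+00,  2.68270764e-06,
        1.27536678e+00, -1.45980108e-01]), 'qvel': array([ 0.00030702, -0.00109469, -0.00259969,  0.00039296,  0.00012691,
       -0.00059682]), 'joint_efforts': array([ 1.14159568e-03, -4.32005417e+01, -2.44694513e+01,  7.19239796e-02,
        5.25765354e-02, -3.67319103e-05]), 'tool_pos': array([ 0.19317453, -0.48804397,  0.4041217 ]), 'tool_rot': array([-3.14027448e+00, -1.96398670e-04,  3.76795990e-01]), 'contact_force': array([-0.44675529,  0.24132735,  0.0063144 ]), 'torque': array([-0.01430856, -0.02602608, -0.0045311 ]), 'grip_force': 0.0, 'opening': 0.09181046207587912}
```

View pics/top0.png

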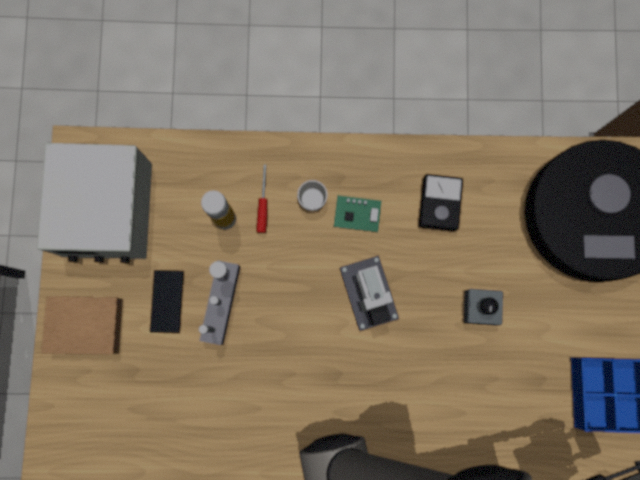

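View pics/side0.png

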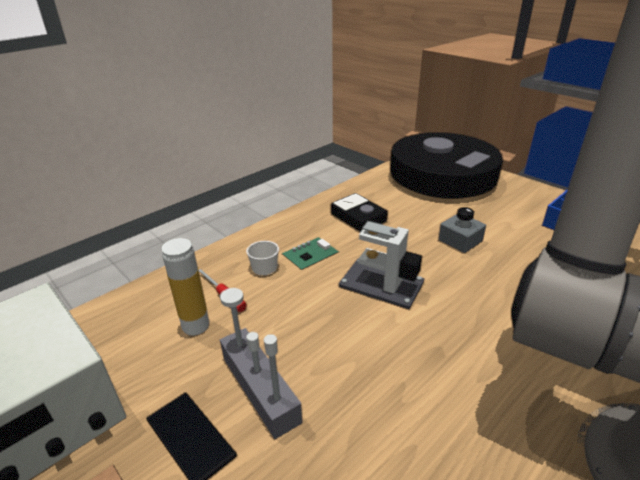

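The top view shows the rack (disc rod at 219,269, short rod at 215,300, guide rod at 205,329), the column (370,293) with its shutter and the stop box (484,307). The side view confirms that the near rod (271,343) is the long one with the narrow head.

```bash
python3 - <<'E'
from h import *
im=cv2.imread('pics/top0.png')
a=cv2.resize(im[255:335,330:410],(400,400),interpolation=cv2.INTER_CUBIC)
b=cv2.resize(im[270:350,445:525],(400,400),interpolation=cv2.INTER_CUBIC)
d=cv2.resize(im[260:350,180:270],(400,400)[:2],interpolation=cv2.INTER_CUBIC)
cv2.imwrite('pics/crop0.png',np.hstack([a,b]))
s=cv2.imread('pics/side0.png')
e=cv2.resize(s[215:315,330:430],(400,400),interpolation=cv2.INTER_CUBIC)
cv2.imwrite('pics/crop1.png',np.hstack([d,e]))
E
```

```text
(no output)
```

View pics/crop0.png

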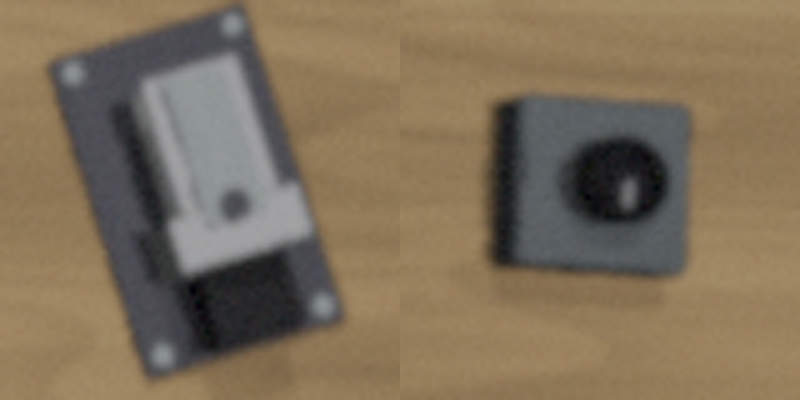

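View pics/crop1.png

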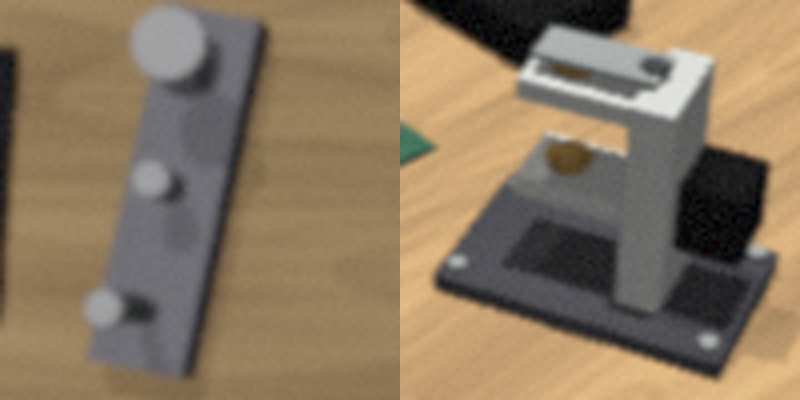

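The crops give these pixels: base-plate corners in the top view at about (340.4,267.4), (378,256.6), (398.4,318.6) and (360,330.6); mushroom centre (488,306); guide rod head (203.6,329.3). The shutter covers the upper bushing, and the motor side is toward the robot.

```bash
python3 - <<'E'
from h import *
c=load('top0')
P=[onz(c,*p,.012) for p in [(340.4,267.4),(378,256.6),(398.4,318.6),(360,330.6)]]
for p in P: print(p)
front=(P[0]+P[1])/2; back=(P[2]+P[3])/2; x=(front-back); L=np.linalg.norm(x); x/=L
print('L',L,'axis',back+x*.105,'yaw',np.arctan2(x[1],x[0]))
print('stop',onz(c,488.2,306,.086)); 
for p in [(506+0,0)]: pass
print('stopbox centre', np.mean([onz(c,445+u/5,270+v/5,.05) for u,v in [(118,95),(290,105),(285,275),(115,265)]],0))
print('rod',onz(c,203.6,329.3,.175),'short',onz(c,180+152*.225,260+180*.225,.125),'disc',onz(c,180+168*.225,260+45*.225,.16))
s=load('side0'); print('rod in side', onz(s,271,342,.172))
E
```

```text
[0.60633519 0.03092605 0.012     ]
[ 0.63441511 -0.05915667  0.012     ]
[ 0.48715375 -0.10834098  0.012     ]
[ 0.45699117 -0.01761975  0.012     ]
L 0.15614570549243853 axis [ 0.57179843 -0.03012111  0.012     ] yaw 0.3182924550293283
stop [ 0.51747603 -0.29983435  0.086     ]
stopbox centre [ 0.51728398 -0.30351266  0.05      ]
rod [0.45108543 0.32246594 0.175     ] short [0.51449603 0.31123939 0.125     ] disc [0.5777629  0.30078121 0.16      ]
rod in side [0.45055947 0.32880345 0.172     ]
```

Units first: shifts go in shares of 0.75 m and turns go in shares of pi rad. So 0.04 m is 0.0533, -0.006 m is -0.008.

Request:
shift_gripper(
  moves=[
    {"dx": 0.0533,"dy": -0.008},
    {"dx": 0.0533,"dy": -0.008},
    {"dx": 0.0533,"dy": -0.008},
    {"dx": 0.0533,"dy": -0.008},
    {"dx": 0.0533,"dy": -0.008},
    {"dx": 0.0533,"dy": -0.008},
    {"dx": 0.0533,"dy": -0.008},
    {"dx": 0.0533,"dy": -0.008},
  ],
  jaw=0.092,
  clamp_n=20,
)

```text
time: 0.77
tool_pos: [0.4746, -0.3244, 0.4044]
tool_rot: [-3.141, 0.0, 0.377]
contact_force: [0.4, -1.7, 0.2]
opening: 0.0921
grip_force: 0.0
```

Request:
shift_gripper(
  moves=[
    {"dx": 0.0333,"dy": -0.004},
    {"dx": 0.032,"dy": -0.004},
    {},
    {},
  ],
)

```text
time: 1.1
tool_pos: [0.5172, -0.3014, 0.4039]
tool_rot: [-3.141, 0.001, 0.379]
contact_force: [-0.7, -0.3, 0.9]
opening: 0.0916
grip_force: 0.0
```

```bash
python3 - <<'E'
from h import *
c=snap('wrist','w1'); o=observe(); print(o['qpos'],o['tool_rot'],np.round(c['pose'],3).tolist(),proj(c,[.5175,-.3,.089]))
E
```

```text
[-6.57196725e-01  4.78652335e-01  1.31167833e+00 -5.07375342e-04
  1.35262078e+00  5.35992187e-01] [-3.14067728e+00  1.11969540e-03  3.77718084e-01] [[0.37, -0.901, -0.227, 0.578], [-0.929, -0.358, -0.09, -0.278], [-0.0, 0.245, -0.97, 0.383], [0.0, 0.0, 0.0, 1.0]] [319.49497071 236.49699191]
```

View pics/w1.png

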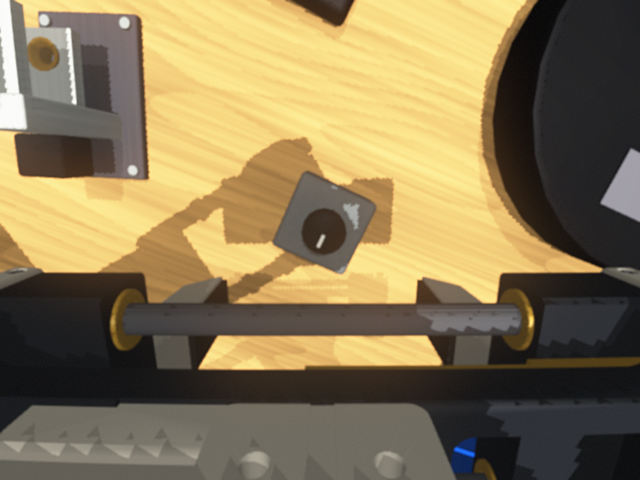

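The wrist view shows the black mushroom at about (324,231), with its white mark, on the grey box.

```bash
python3 - <<'E'
from h import *
c=load('w1'); im=c['image']; g=im.max(2)[195:265,285:370]
m=(g<70).astype(np.uint8)
k,_=cv2.findContours(m,0,1); k=max(k,key=cv2.contourArea); (u,v),r=cv2.minEnclosingCircle(k); M=cv2.moments(k)
print(u+285,v+195,r,M['m10']/M['m00']+285,M['m01']/M['m00']+195)
print(onz(c,u+285,v+195,.084), onz(c,324,231,.086))
E
```

```text
323.2857131958008 231.0 22.37218475341797 323.25909504320146 231.10766257389722
[ 0.5223083  -0.30165361  0.084     ] [ 0.52291402 -0.30207533  0.086     ]
```

In the tool's units: 0.035 m is 0.0467, 0.03 m is 0.04.

Request:
shift_gripper(
  moves=[
    {"dx": 0.0053,"dy": 0.002,"dz": 0.04},
    {"dz": 0.0467},
    {"dz": 0.0467},
    {"dz": 0.0467},
    {"dz": 0.0267},
    {"dz": 0.0133},
    {},
  ],
)

```text
time: 1.73
tool_pos: [0.5193, -0.3026, 0.2376]
tool_rot: [-3.138, 0.003, 0.375]
contact_force: [-0.8, -0.3, 0.7]
opening: 0.0919
grip_force: 0.0
```

Request:
shift_gripper(
  moves=[
    {},
    {},
    {},
    {},
    {},
    {},
    {},
    {},
  ],
  jaw=0.03,
  clamp_n=20,
)

```text
time: 2.4
tool_pos: [0.5208, -0.3021, 0.2399]
tool_rot: [3.141, -0.0, 0.377]
contact_force: [0.4, -0.2, -0.1]
opening: 0.0432
grip_force: 0.0
```

Request:
shift_gripper(
  moves=[
    {},
    {},
    {},
    {},
  ],
  jaw=0.03,
  clamp_n=20,
)

```text
time: 2.73
tool_pos: [0.5206, -0.3017, 0.2397]
tool_rot: [-3.141, 0.0, 0.377]
contact_force: [-1.0, 3.5, 2.0]
opening: 0.0391
grip_force: 20.0
```

Request:
shift_gripper(
  moves=[
    {"dz": 0.0053},
    {"dz": 0.0053},
    {},
    {},
    {},
  ],
)

```text
time: 3.15
tool_pos: [0.5207, -0.3017, 0.2326]
tool_rot: [-3.141, -0.0, 0.377]
contact_force: [-3.0, 5.6, 9.5]
opening: 0.0394
grip_force: 20.0
```

In the tool's units: 0.0015 m is 0.002.

Request:
shift_gripper(
  moves=[
    {"dz": 0.002},
    {},
    {},
  ],
)

```text
time: 3.4
tool_pos: [0.5206, -0.3016, 0.2324]
tool_rot: [3.141, -0.0, 0.377]
contact_force: [-5.1, 7.2, 18.2]
opening: 0.039
grip_force: 20.0
```

Request:
shift_gripper(
  moves=[
    {"dz": -0.0067},
    {"dz": -0.0067},
    {},
    {},
    {},
  ],
)

```text
time: 3.82
tool_pos: [0.5206, -0.3018, 0.2396]
tool_rot: [-3.14, 0.0, 0.377]
contact_force: [0.2, 5.5, -2.2]
opening: 0.0395
grip_force: 20.0
```

In the tool's units: 0.12 rad is 0.0382.

Request:
shift_gripper(
  moves=[
    {"rz": 0.0382},
    {"rz": 0.0382},
    {"rz": 0.0382},
    {"rz": 0.0382},
    {"rz": 0.0382},
    {"rz": 0.0382},
    {"rz": 0.0382},
    {"rz": 0.0382},
  ],
)

```text
time: 4.48
tool_pos: [0.5207, -0.3019, 0.2396]
tool_rot: [-3.141, 0.001, -0.589]
contact_force: [-0.3, 4.6, -3.6]
opening: 0.0393
grip_force: 20.0
```

Request:
shift_gripper(
  moves=[
    {"rz": 0.0382},
    {"rz": 0.0382},
    {"rz": 0.0255},
    {},
    {},
    {},
  ],
)

```text
time: 4.98
tool_pos: [0.5206, -0.302, 0.2397]
tool_rot: [3.141, 0.001, -0.901]
contact_force: [0.7, 4.5, -6.3]
opening: 0.039
grip_force: 20.0
```

```bash
python3 -c "
from h import *
print(observe()['torque'])"
```

```text
[ 0.8038685  -0.03039686  0.24584824]
```

Request:
shift_gripper(
  moves=[
    {},
    {},
    {},
    {},
    {},
    {},
  ],
  jaw=0.092,
)

```text
time: 5.48
tool_pos: [0.5207, -0.3024, 0.2406]
tool_rot: [-3.142, -0.001, -0.903]
contact_force: [-0.1, -0.5, -0.3]
opening: 0.0746
grip_force: 0.0
```

Request:
shift_gripper(
  moves=[
    {"dz": -0.04},
    {"dz": -0.0533},
    {"dz": -0.0533},
    {"dz": -0.0533},
    {"dz": -0.0533},
    {"dz": -0.0533},
    {},
    {},
  ],
)

```text
time: 6.15
tool_pos: [0.5206, -0.302, 0.4733]
tool_rot: [-3.14, -0.006, -0.903]
contact_force: [0.3, -0.1, -0.6]
opening: 0.0916
grip_force: 0.0
```

```bash
python3 - <<'E'
from h import *
c=snap('top','top1'); w=snap('wrist','w2'); im=c['image'][:,:,::-1]
a=cv2.resize(im[255:335,330:410],(400,400),interpolation=cv2.INTER_CUBIC)
b=cv2.resize(np.ascontiguousarray(w['image'][:,:,::-1]),(400,300))
cv2.imwrite('pics/crop2.png',np.hstack([a,np.vstack([b,np.zeros((100,400,3),np.uint8)])]))
E
```

```text
(no output)
```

View pics/crop2.png

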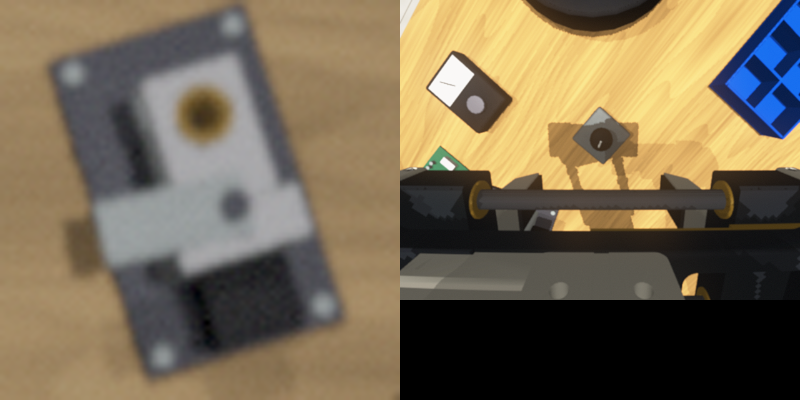

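The shutter is now swung aside and the brass bushing is open at top-view pixel (370.8,277.8). The white mark on the head has turned.

In the tool's units: -0.026 m is -0.0347, -0.0228 m is -0.0304.

Request:
shift_gripper(
  moves=[
    {"dx": -0.0304,"dy": -0.0347},
    {"dx": -0.0304,"dy": -0.0347},
    {"dx": -0.0304,"dy": -0.0347},
    {"dx": -0.0304,"dy": -0.0347},
    {"dx": -0.0304,"dy": -0.0347},
    {"dx": -0.0304,"dy": -0.0347},
    {"dx": -0.0304,"dy": -0.0347},
    {"dx": -0.0304,"dy": -0.0347},
  ],
)

```text
time: 6.92
tool_pos: [0.5711, -0.0284, 0.4681]
tool_rot: [3.139, 0.003, -0.903]
contact_force: [0.5, -0.2, 0.2]
opening: 0.0919
grip_force: 0.0
```

Request:
shift_gripper(
  moves=[
    {"rz": -0.0392},
    {"rz": -0.0392},
    {"rz": -0.0392},
    {"rz": -0.0392},
    {"rz": -0.0392},
    {"rz": -0.0392},
    {},
    {},
  ],
)

```text
time: 7.58
tool_pos: [0.5711, -0.0301, 0.4686]
tool_rot: [3.142, 0.003, -0.169]
contact_force: [0.2, 0.2, -1.1]
opening: 0.0921
grip_force: 0.0
```

```bash
python3 - <<'E'
from h import *
c=snap('wrist','w3')
def brass(c,name):
    im=c['image']; hsv=cv2.cvtColor(im,cv2.COLOR_RGB2HSV)
    u0,v0=[int(t) for t in proj(c,[.572,-.03,.135])]; print(name,'expect',u0,v0)
t=load('top1'); brass(c,'w'); brass(t,'t'); print(onz(t,370.8,277.8,.135))
E
```

```text
w expect 320 232
t expect 370 277
[ 0.57053752 -0.03083175  0.135     ]
```

View pics/w3.png

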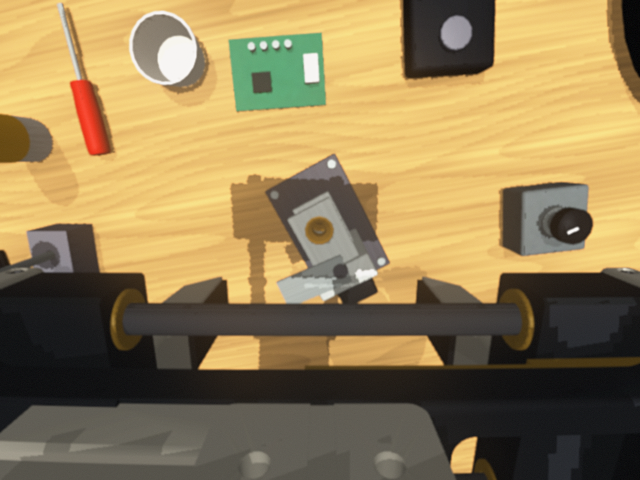

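The brass mouth is at about (319.5,231), which agrees with the estimate. I'll refine it by mask and move to the rack.

In the tool's units: -0.0329 m is -0.0439, -0.0178 m is -0.0237.

```bash
python3 - <<'E'
from h import *
c=load('w3'); im=c['image']; h=cv2.cvtColor(im,cv2.COLOR_RGB2HSV)[205:258,292:348]
m=((h[...,1]>110)&(h[...,0]<30)).astype(np.uint8)
n,l,st,ce=cv2.connectedComponentsWithStats(m); i=l[26,17] or l[26,28]; 
k,_=cv2.findContours(m,0,1); k=[q for q in k if cv2.contourArea(q)>200]
for q in k:
    (u,v),ax,_=cv2.fitEllipse(q); print(u+292,v+205,ax,cv2.contourArea(q),onz(c,u+292,v+205,.135))
E
```

```text
318.8603706359863 230.06702995300293 (26.324935913085938, 26.77472686767578) 552.0 [ 0.57406541 -0.02878318  0.135     ]
```

Request:
shift_gripper(
  moves=[
    {"dx": -0.0237,"dy": -0.0439},
    {"dx": -0.0237,"dy": -0.0439},
    {"dx": -0.0237,"dy": -0.0439},
    {"dx": -0.0237,"dy": -0.0439},
    {"dx": -0.0237,"dy": -0.0439},
    {"dx": -0.0237,"dy": -0.0439},
    {"dx": -0.0237,"dy": -0.0439},
    {"dx": -0.0237,"dy": -0.0439},
  ],
)

```text
time: 8.3
tool_pos: [0.473, 0.2545, 0.4698]
tool_rot: [3.141, 0.001, -0.169]
contact_force: [0.9, 0.6, -0.1]
opening: 0.0919
grip_force: 0.0
```

Request:
shift_gripper(
  moves=[
    {"dx": -0.0237,"dy": -0.0439},
    {"dx": -0.0237,"dy": -0.0439},
    {},
    {},
    {},
  ],
)

```text
time: 8.72
tool_pos: [0.4497, 0.3235, 0.4697]
tool_rot: [3.14, 0.0, -0.166]
contact_force: [0.3, 0.1, -0.2]
opening: 0.0915
grip_force: 0.0
```

```bash
python3 - <<'E'
from h import *
c=snap('wrist','w4'); print(proj(c,[.451,.3235,.175]))
E
```

```text
[320.11584805 242.15283534]
```

View pics/w4.png

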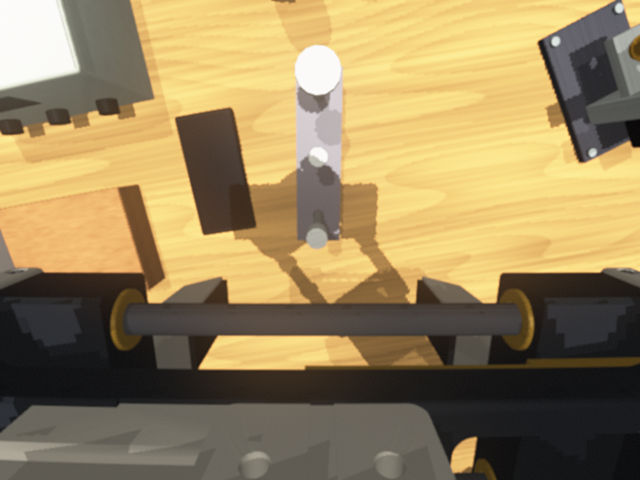

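The guide rod head is at about (317,237), in front of the short rod (317,157) and the disc rod (318,70).

```bash
python3 - <<'E'
from h import *
c=load('w4'); p=onz(c,317,237.5,.175); print(p)
o=observe(); from scipy.spatial.transform import Rotation as R
t=o['tool_pos']; print(t, R.from_euler('xyz',o['tool_rot']).inv().apply([p[0]-t[0],p[1]-t[1],0.3215-t[2]]))
E
```

```text
[0.45523987 0.32534168 0.175     ]
[0.45003368 0.32293573 0.4698693 ] [ 0.00476091 -0.00336653  0.14836557]
```

In the tool's units: 0.03 m is 0.04, 0.004 m is 0.0053.

Request:
shift_gripper(
  moves=[
    {"dx": 0.0053,"dy": -0.004,"dz": 0.0333},
    {"dz": 0.04},
    {"dz": 0.04},
    {"dz": 0.04},
    {"dz": 0.0267},
    {"dz": 0.0173},
    {},
    {},
  ],
)

```text
time: 9.43
tool_pos: [0.4548, 0.3248, 0.322]
tool_rot: [3.141, 0.001, -0.168]
contact_force: [0.3, 0.4, 1.4]
opening: 0.092
grip_force: 0.0
```

Request:
shift_gripper(
  moves=[
    {},
    {},
    {},
    {},
    {},
    {},
    {},
    {},
  ],
  jaw=0.01,
  clamp_n=30,
)

```text
time: 10.1
tool_pos: [0.4541, 0.326, 0.3222]
tool_rot: [3.142, -0.0, -0.165]
contact_force: [0.3, -0.6, -0.6]
opening: 0.0428
grip_force: 0.0
```

Request:
shift_gripper(
  moves=[
    {},
    {},
    {},
    {},
    {},
    {},
    {},
    {},
  ],
)

```text
time: 10.77
tool_pos: [0.4541, 0.326, 0.3221]
tool_rot: [3.142, -0.0, -0.165]
contact_force: [-0.1, -0.6, -0.2]
opening: 0.017
grip_force: 30.0
```

In the tool's units: -0.03 m is -0.04, -0.01 m is -0.0133.

Request:
shift_gripper(
  moves=[
    {"dz": -0.0133},
    {"dz": -0.0267},
    {"dz": -0.0267},
    {"dz": -0.0333},
    {"dz": -0.04},
    {"dz": -0.04},
    {"dz": -0.04},
    {},
  ],
)

```text
time: 11.43
tool_pos: [0.454, 0.326, 0.4945]
tool_rot: [-3.135, -0.009, -0.165]
contact_force: [0.2, 0.1, -1.1]
opening: 0.0172
grip_force: 30.0
```

Request:
shift_gripper(
  moves=[
    {"dx": 0.0237,"dy": 0.0439},
    {"dx": 0.0237,"dy": 0.0439},
    {"dx": 0.0237,"dy": 0.0439},
    {"dx": 0.0237,"dy": 0.0439},
    {"dx": 0.0237,"dy": 0.0439},
    {"dx": 0.0237,"dy": 0.0439},
    {"dx": 0.0237,"dy": 0.0439},
    {"dx": 0.0237,"dy": 0.0439},
  ],
)

```text
time: 12.1
tool_pos: [0.5513, 0.0411, 0.4876]
tool_rot: [3.141, -0.0, -0.165]
contact_force: [0.5, 1.1, -0.7]
opening: 0.0178
grip_force: 30.0
```

Request:
shift_gripper(
  moves=[
    {"dx": 0.0207,"dy": 0.0439},
    {"dx": 0.0207,"dy": 0.0412},
    {},
    {},
    {},
    {},
  ],
)

```text
time: 12.6
tool_pos: [0.571, -0.0239, 0.4875]
tool_rot: [-3.141, 0.0, -0.164]
contact_force: [-0.2, 0.6, -1.0]
opening: 0.0172
grip_force: 30.0
```

```bash
python3 - <<'E'
from h import *
c=snap('wrist','w5'); s=snap('side','s5'); o=observe(); t=o['tool_pos']
print(o['tool_rot'],'foot exp',proj(c,[t[0],t[1],t[2]-.312]),'bush',proj(c,[.573,-.0295,.135]))
a=c['image'][150:350,220:420]; a=cv2.resize(a,(500,500),interpolation=cv2.INTER_CUBIC)
b=cv2.resize(s['image'][150:300,330:430],(300,450),interpolation=cv2.INTER_CUBIC); b=np.vstack([b,np.zeros((50,300,3),np.uint8)])
cv2.imwrite('pics/crop5.png',np.hstack([a,b])[:,:,::-1])
E
```

```text
[-3.14147321e+00 -2.59851529e-04 -1.63280499e-01] foot exp [320.64449014 239.10903892] bush [326.27144165 227.01959184]
```

View pics/crop5.png

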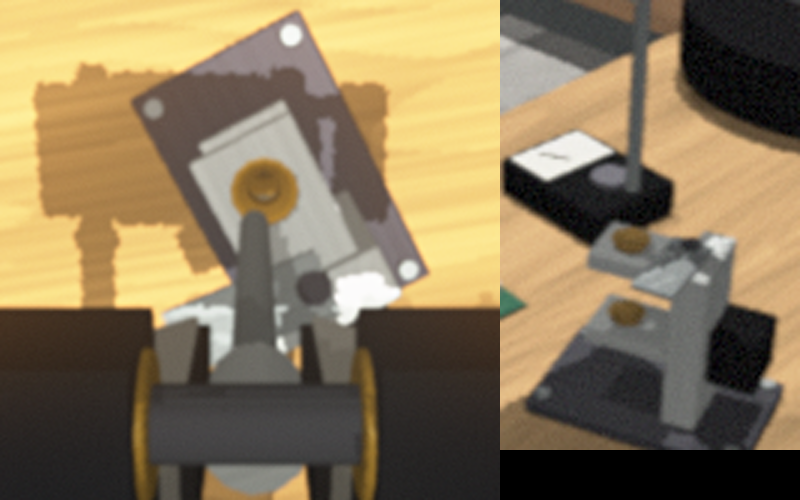

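The wrist view shows the rod foot at about (321.6,239.6) and the bushing mouth at (325.6,226.4). The side view shows the foot at about (374.7,213) and the mouth at (374,230).

```bash
python3 - <<'E'
from h import *
from scipy.spatial.transform import Rotation as R
c=load('w5'); s=load('s5'); o=observe(); t=o['tool_pos']; z=t[2]-.312
im=c['image']; h=cv2.cvtColor(im,cv2.COLOR_RGB2HSV)
b=onz(c,325.6,226.4,.135); f=onz(c,321.6,239.6,z); print('wrist',b,f,z)
b2=onz(s,374,230,.135); f2=onz(s,374.7,212.5,z); print('side',b2,f2)
w=R.from_euler('xyz',o['tool_rot']).inv()
for d in (b-f,b2-f2): d[2]=0; print(d, w.apply(d))
print('nominal', w.apply([b[0]-t[0],b[1]-t[1],0]), t)
E
```

```text
wrist [ 0.57371216 -0.02895364  0.135     ] [ 0.57047084 -0.02445022  0.17554104] 0.1755410440866203
side [ 0.56985767 -0.02425092  0.135     ] [ 0.57034808 -0.02390246  0.17554104]
[ 0.00324132 -0.00450342  0.        ] [3.93026390e-03 3.91662256e-03 5.53474641e-07]
[-0.00049041 -0.00034847  0.        ] [-4.27242412e-04  4.23551594e-04 -1.61609581e-07]
nominal [3.49509367e-03 4.73992099e-03 3.42058317e-07] [ 0.57103405 -0.02370861  0.48754104]
```

In the tool's units: 0.017 m is 0.0227, 0.015 m is 0.02.

Request:
shift_gripper(
  moves=[
    {"dx": 0.0037,"dy": 0.0061,"dz": 0.02},
    {"dz": 0.0227},
    {},
    {},
    {},
  ],
)

```text
time: 13.12
tool_pos: [0.5734, -0.0294, 0.4563]
tool_rot: [3.142, -0.001, -0.164]
contact_force: [0.6, 0.1, -0.9]
opening: 0.0173
grip_force: 30.0
```

```bash
python3 - <<'E'
from h import *
c=snap('wrist','w6'); s=snap('side','s6'); o=observe(); t=o['tool_pos']
a=c['image'][180:280,270:370]; a=cv2.resize(a,(400,400),interpolation=cv2.INTER_CUBIC)
b=cv2.resize(s['image'][190:270,335:415],(400,400),interpolation=cv2.INTER_CUBIC)
cv2.imwrite('pics/crop6.png',np.hstack([a,b])[:,:,::-1])
z=t[2]-.312; print(z,'foot',proj(c,[t[0],t[1],z]),proj(s,[t[0],t[1],z]),'bush w',proj(c,[.5725,-.0295,.135]),'s',proj(s,[.5725,-.0295,.135]))
E
```

```text
0.14447505281067102 foot [321.0802452  239.53667456] [374.64315494 224.28831609] bush w [321.06565046 238.22638392] s [374.70785406 228.4896702 ]
```

View pics/crop6.png

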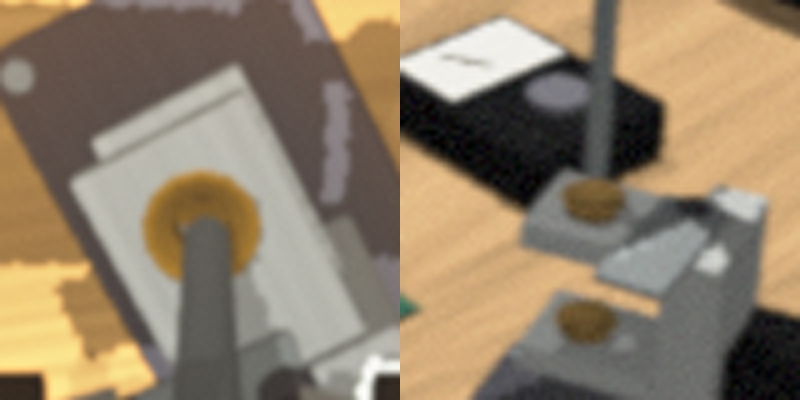

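Wrist view: the foot is about 1 mm to the right of and 0.7 mm below the brass centre (crop 208,229 expected against 202,225 seen). The side view shows them aligned. I'll correct this and insert.

In the tool's units: 0.004 m is 0.0053, -0.0008 m is -0.0011.

Request:
shift_gripper(
  moves=[
    {"dx": 0.0009,"dy": -0.0011,"dz": 0.004},
    {"dz": 0.0053},
    {"dz": 0.0053},
    {"dz": 0.0053},
    {"dz": 0.0053},
    {},
    {},
  ],
)

```text
time: 13.8
tool_pos: [0.5742, -0.0294, 0.4358]
tool_rot: [3.142, 0.001, -0.165]
contact_force: [0.4, 1.1, -0.2]
opening: 0.017
grip_force: 30.0
```

Request:
shift_gripper(
  moves=[
    {"dz": 0.0053},
    {"dz": 0.0053},
    {"dz": 0.0053},
    {},
    {},
  ],
)

```text
time: 14.22
tool_pos: [0.5742, -0.0294, 0.4238]
tool_rot: [3.142, 0.001, -0.165]
contact_force: [-0.1, -0.4, -1.1]
opening: 0.0173
grip_force: 30.0
```

In the tool's units: 0.008 m is 0.0107, 0.006 m is 0.008.

Request:
shift_gripper(
  moves=[
    {"dz": 0.0107},
    {"dz": 0.0107},
    {"dz": 0.0107},
    {"dz": 0.008},
    {"dz": 0.0053},
    {"dz": 0.0053},
    {},
    {},
  ],
)

```text
time: 14.88
tool_pos: [0.5742, -0.0294, 0.3861]
tool_rot: [3.142, 0.0, -0.165]
contact_force: [-0.3, -0.2, -0.2]
opening: 0.0173
grip_force: 30.0
```

Request:
shift_gripper(
  moves=[
    {"dz": 0.0053},
    {"dz": 0.0053},
    {"dz": 0.0053},
    {"dz": 0.0053},
    {},
  ],
)

```text
time: 15.3
tool_pos: [0.574, -0.0294, 0.3691]
tool_rot: [3.142, 0.002, -0.165]
contact_force: [0.3, 0.3, -1.5]
opening: 0.0176
grip_force: 30.0
```

Foot is at about 57 mm, inside the lower bushing, with no force on the tool. I'll continue down to about 32 mm.

In the tool's units: 0.005 m is 0.0067.

Request:
shift_gripper(
  moves=[
    {"dz": 0.0067},
    {"dz": 0.0067},
    {"dz": 0.0067},
    {"dz": 0.0067},
    {"dz": 0.0067},
    {},
    {},
    {},
  ],
)

```text
time: 15.97
tool_pos: [0.5743, -0.0294, 0.3454]
tool_rot: [3.142, -0.0, -0.165]
contact_force: [0.5, 0.4, -1.2]
opening: 0.0175
grip_force: 30.0
```

```bash
python3 - <<'E'
from h import *
s=snap('side','s7'); c=snap('top','t7'); o=observe(); print(o['tool_pos'],o['contact_force'],o['torque'],o['grip_force'])
b=cv2.resize(s['image'][180:320,320:440],(514,600),interpolation=cv2.INTER_CUBIC)
cv2.imwrite('pics/crop7.png',b[:,:,::-1])
E
```

```text
[ 0.57428908 -0.0293987   0.34553113] [ 0.20443762  0.02233426 -1.61642608] [0.06859404 0.01630049 0.02865111] 29.999919533729553
```

View pics/crop7.png

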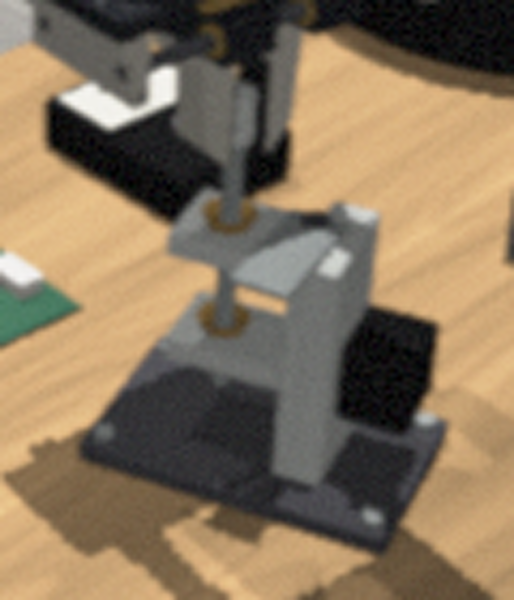

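The side view shows the rod passing through both bushings (crop 230,215 and 225,318), still held, with the shutter clear. Its foot is about 33 mm above the table.

```bash
python3 -c "
from cell import robot, optics, observe
print(robot.hand_in())"
```

```text
the job is handed in; nothing more can be done
None
```

The job is handed in, with no verdict returned: the stop was pressed and turned to its hard stop, the shutter is clear, and the guide rod is held at 30 N through both bushings, its foot about 33 mm above the table.

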